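Set out the engraving chisels in order of size

ROBOT

A 6-joint arm with a two-finger parallel gripper is mounted at the origin on the work surface. World frame = base frame: x ahead of the robot, y to its left, z up, the work surface at z = 0. Lengths are in m, angles in rad, forces in N, time in s.
With the tool pointing down it reaches from about 0.225 to 0.875 m from the base axis. Payload 3.4 kg.
Tool frame: the origin (TCP) lies midway between the tips of the shut fingers; the grasp point (between the pads) lies 19 mm behind it (manip.pinch_z is the distance from the TCP to the grasp point, in m); z points along the fingers, y is the line along which they close (so a half turn about z gives the same grasp; the last joint's range is limited). The gripper opens to 85 mm and grips with 20 to 120 N. Pads are 22 mm wide; open, the fingers measure 114 mm over their backs; the gripper's body (76 mm by 85 mm) begins 54 mm behind the grasp point. The pads swing forward as they close: fully open they stand 13 mm farther back than shut.
Start: joints at [-1.244, 0.276, 1.505, -0, 1.361, -0.121], TCP at [0.249, -0.518, 0.231] pointing down, gripper open.
Joint ranges: [-2.89, 2.89], [-0.75, 2.08], [0.22, 2.7], [-1.18, 4.32], [0.11, 2.71], [-2.7, 2.7]. Speed limits (rad/s): [2.57, 2.57, 3.14, 3.14, 3.14, 3.14].

INTERFACE

Orientations are given as a unit quaternion [w, x, y, z].
In Python, from rig import manip gives the robot as it stands.
- The arm moves only by the tool carry_out, never from a script. Its arguments are lists of equal length, an entry for each row: "delta_pos": the shift along the tool's x, y, z scaled (see below), a list of three; "turn": the turn, a rotation vector about the tool's x, y, z scaled (see below), a list of three; "claw": the closure, from -1 (fully open) to 1 (shut). A call has 1 to 12 rows; each row is the pose to reach, as a shift and turn from the pose commanded when the call began, along the tool's axes at that moment; what a row does not reach only later rows make up. The controller multiplies each number of a shift by 400 mm and each number of a turn by 30 degrees. A row lasts 1/10 s, in which the tool goes at most 50 mm and 8.59 degrees, less where a joint would pass 70% of its speed; a pose out of reach is approached as far as the arm can. A call with a number of a shift or a turn outside -1 to 1 is refused whole. A call with a gripper value outside its range is refused whole. The fingers move at their own pace and stop on an object; "force" is the grip in N (left out, the last holds). Time passes only in rows, so rows that repeat a pose let the fingers close. It gives the time, the measured TCP pose, the force, the opening and the grip force at its end, in the units of the state.
- manip.get_state(): the state, without advancing time (a new reading comes with each control period).
- manip.get_image(name): name is "scene" or "side" or "wrist"; returns a dict with "image" (420x560x3 uint8, red, green, blue), "z_map" (420x560 float32, m along the optical axis (not along the pixel's ray), 0 where there is no reading), "fx", "fy", "cx", "cy" (pixels), "world_to_cam" (4x4, takes a point from world to camera coordinates). Camera axes: x right, y down, z forward; pixel columns grow to the right and rows downward; lengths in m; the calibration is good to about 2 mm. A picture is of the moment at which its call begins.
- manip.sign_off(): hands the job in; it is judged then, once.
Trained networks look in the newest picture that a camera, given by its name, has taken for a name from the list of things; names that differ only in an ending like _2 or _b are one class to them, and where a whole thing is asked for, a point or a joint stands for the part that bears it (a point fixed in the world has none). Each returns a list of dicts, best first, with "score" (0 to 1); they miss things now and then, are a little off and sometimes report something else, mostly with a low value. They report only what shows in the picture. A call takes as long as a camera call.
- manip.spot_in(camera, query): "point" ([x, y, z] in m, in world coordinates, good to about 4 mm: the middle of the surface that is visible of it).
- manip.place_of(camera, query): "point" ([x, y, z] in m, in world coordinates, good to about 4 mm: a listed point, or the origin of a listed thing).
The state is a dict: "clock": time; "qpos": joint angles; "qd": joint speeds; "effort": joint torques, N m; "position": TCP position; "ee_rot": TCP orientation; "contact_force": force on the tool from outside, world axes, zero at the start; "moment": the same for the moment, N m; "width": finger opening in m; "gripper_force": force on a finger pad.
Only numpy, scipy, OpenCV 4.12 (cv2) and the standard library are available. Lean on these libraries where they do the work, as an engineer would, in place of code of your own. Each camera call takes 0.05 s, during which the arm holds its last target. There are 200 camera calls.

TASK

Set out the four loose chisels on the notched wooden tool rest in order of size, one lying straight across the middle of each pair of notches, with the largest next to the steel engraving block and the smallest at the other end. Lay each one down gently rather than dropping it, let go of them all, and leave the ink jar, the hammer and the sheathed knife where they are.

Things in the scene. Friction and masses are not known exactly. Their poses are not given: they have to be found in the camera images.
- chisel_blue: steel chisel with a blue tape band near its struck head, the largest of the four: octagonal dark shank 138 mm long, 18 mm across flats, then a bright tapering blade 28 mm long (166 mm overall). Lies on a flat of its shank on the bench. Origin: on its axis at the middle of the shank, 9 mm above what it lies on (centre of mass within 10 mm); x runs towards the cutting edge
- chisel_yellow: steel chisel with a yellow tape band near its struck head, the second largest of the four: octagonal dark shank 122 mm long, 16 mm across flats, then a bright tapering blade 26 mm long (148 mm overall). Lies on a flat of its shank on the bench. Origin: on its axis at the middle of the shank, 8 mm above what it lies on (centre of mass within 10 mm); x runs towards the cutting edge
- chisel_red: steel chisel with a red tape band near its struck head, the third largest of the four: octagonal dark shank 106 mm long, 14 mm across flats, then a bright tapering blade 24 mm long (130 mm overall). Lies on a flat of its shank on the bench. Origin: on its axis at the middle of the shank, 7 mm above what it lies on (centre of mass within 10 mm); x runs towards the cutting edge
- chisel_green: steel chisel with a green tape band near its struck head, the smallest of the four: octagonal dark shank 90 mm long, 12 mm across flats, then a bright tapering blade 22 mm long (112 mm overall). Lies on a flat of its shank on the bench. Origin: on its axis at the middle of the shank, 6 mm above what it lies on (centre of mass within 10 mm); x runs towards the cutting edge
- rest: fixed wooden tool rest: plank 240 mm long (y), 92 wide (x), 12 thick, with two upright strips along y (12 mm thick, at x = -34 and +34 mm). Each strip has four open-topped notches centred at y = -90, -30, 30, 90 mm, 34 mm wide; notch floors 36 mm, strip tops 48 mm above the bench. A chisel lies along x over both strips, one per notch pair. Origin: centre of the underside, at bench height
- block: fixed dark steel engraving block, 70 mm square, on an 80 mm rubber pad, top 60 mm above the bench; it stands off one of the two ends of the tool rest (which end differs from start to start), about 180 mm from the rest's centre. Origin: centre of its underside
- ink_jar: bystander: small loose closed ink jar with a white lid, 52 mm across and 55 mm high, standing off the other end of the rest. Origin: centre of its underside, z up
- hammer: bystander: loose hammer with wooden handle, 260 mm long, lying to the robot's left. Origin: under its middle, x along the handle towards the head
- knife: bystander: loose kitchen knife in its pale wooden sheath, 345 mm long, 46 mm wide, 20 mm high, lying to the robot's right. Origin: centre of its underside, x towards the tip

How it is judged:
At the end, for the whole second after the job is handed in: Chisels lie released and still on the notch floors (height within 4 mm), largest next to the block, then by size: shank middles within 14 mm of their notch centres along the rest and 22 mm of its middle across it, within 0.22 rad of straight across; edges may point either way (((y of block in the frame of rest above 0 m and y of chisel_blue in the frame of rest between 0.076 and 0.104 m and y of chisel_yellow in the frame of rest between 0.016 and 0.044 m and y of chisel_red in the frame of rest between -0.044 and -0.016 m and y of chisel_green in the frame of rest between -0.104 and -0.076 m) or (y of block in the frame of rest below 0 m and y of chisel_blue in the frame of rest between -0.104 and -0.076 m and y of chisel_yellow in the frame of rest between -0.044 and -0.016 m and y of chisel_red in the frame of rest between 0.016 and 0.044 m and y of chisel_green in the frame of rest between 0.076 and 0.104 m)) and x of chisel_blue in the frame of rest between -0.022 and 0.022 m and z of chisel_blue in the frame of rest between 0.041 and 0.049 m and angle between the x axis of each of chisel_blue, chisel_yellow, chisel_red, chisel_green and the x axis of rest, either way round below 0.22 rad and linear speed of each of chisel_blue, chisel_yellow, chisel_red, chisel_green below 0.02 m/s and angular speed of each of chisel_blue, chisel_yellow, chisel_red, chisel_green below 0.2 rad/s and contact force between each of chisel_blue, chisel_yellow, chisel_red, chisel_green and the fingers below 0.1 N and x of chisel_yellow in the frame of rest between -0.022 and 0.022 m and z of chisel_yellow in the frame of rest between 0.04 and 0.048 m and x of chisel_red in the frame of rest between -0.022 and 0.022 m and z of chisel_red in the frame of rest between 0.039 and 0.047 m and x of chisel_green in the frame of rest between -0.022 and 0.022 m and z of chisel_green in the frame of rest between 0.038 and 0.046 m); the robot touches nothing.
It fails at once if a chisel is dropped or flung (faster than 0.7 m/s while not held) ((linear speed of chisel_blue above 0.7 m/s and contact force between chisel_blue and the fingers below 0.05 N) or (linear speed of chisel_yellow above 0.7 m/s and contact force between chisel_yellow and the fingers below 0.05 N) or (linear speed of chisel_red above 0.7 m/s and contact force between chisel_red and the fingers below 0.05 N) or (linear speed of chisel_green above 0.7 m/s and contact force between chisel_green and the fingers below 0.05 N)).
It fails at once if the ink jar is shifted by more than 25 mm (distance of ink_jar from where it was at the start of the episode above 0.025 m).
It fails at once if the hammer is shifted by more than 25 mm (distance of hammer from where it was at the start of the episode above 0.025 m).
It fails at once if the sheathed knife is shifted by more than 25 mm (distance of knife from where it was at the start of the episode above 0.025 m).
It fails at once if the ink jar is tipped (angle between ink_jar's own z axis and vertical above 0.3 rad).
It also fails if it takes over 109 s, if anything falls off the work surface, if the arm or the gripper's body presses on something with over 40 N, if the wrist force passes 120 N, or if a joint passes its speed limit or range.

## Working session

There is one attempt and no reset: what is moved stays moved. The work goes in short steps, Python scripts to look and compute and a tool call to move; the robot and the scene stay as the last step left them, time stands still between calls to the robot, and variables do not carry over. Pictures are saved under pics/ and viewed, at most 14 in all, crops included, and the job is handed in when it is done.

Besides the shell and the picture viewer there is one more tool, called as name(argument=value, ...) on one line, values as JSON. carry_out: Moves the arm, as the interface text tells. Shifts and turns lie within -1 to 1; 1 stands for 400 mm of shift or 30 degrees of turn. Its arguments: {"type":"object","properties":{"delta_pos":{"type":"array","items":{"type":"array","items":{"type":"number","minimum":-1,"maximum":1}}},"turn":{"type":"array","items":{"type":"array","items":{"type":"number","minimum":-1,"maximum":1}}},"claw":{"type":"array","items":{"type":"number"}},"force":{"type":"number"}},"required":["delta_pos","turn","claw"]}

```bash
ls; mkdir -p pics
cat > h.py <<'E'
import numpy as np, cv2
from rig import manip
def pts(d):
    z=d["z_map"]; v,u=np.mgrid[:z.shape[0],:z.shape[1]]
    c=np.stack([(u-d["cx"])/d["fx"]*z,(v-d["cy"])/d["fy"]*z,z],-1)
    T=np.linalg.inv(d["world_to_cam"]); return c@T[:3,:3].T+T[:3,3]
def save(d,n): cv2.imwrite("pics/"+n+".png",d["image"][...,::-1])
E
python3 - <<'E'
from h import *
for c in ["scene","side"]:
    d=manip.get_image(c); save(d,c+"0"); np.savez(c+"0.npz",**d)
    for q in ["chisel_blue","chisel_yellow","chisel_red","chisel_green","rest","block","ink_jar","hammer","knife"]:
        r=manip.place_of(c,q); print(c,q,[(np.round(x["point"],3).tolist(),round(x["score"],2)) for x in r[:2]])
print(manip.get_state())
E
```

```text
pics
scene chisel_blue []
scene chisel_yellow [([0.449, -0.092, 0.008], 0.7)]
scene chisel_red [([0.451, 0.292, 0.002], 0.56)]
scene chisel_green [([0.451, -0.289, 0.007], 0.83), ([0.578, -0.458, -0.002], 0.23)]
scene rest [([0.613, 0.062, -0.002], 0.75)]
scene block []
scene ink_jar [([0.643, 0.238, 0.002], 0.6)]
scene hammer [([0.585, 0.456, -0.001], 0.59)]
scene knife [([0.577, -0.456, -0.002], 0.65)]
side chisel_blue [([0.449, 0.1, 0.008], 0.72)]
side chisel_yellow [([0.447, -0.095, 0.007], 0.89)]
side chisel_red [([0.447, 0.292, 0.011], 0.76)]
side chisel_green [([0.449, -0.294, 0.003], 0.58)]
side rest [([0.606, 0.065, -0.002], 0.87)]
side block [([0.576, -0.111, 0.001], 0.83)]
side ink_jar [([0.645, 0.235, 0.003], 0.69)]
side hammer [([0.586, 0.456, 0.005], 0.8)]
side knife [([0.576, -0.458, 0.001], 0.62)]
{'clock': 1.0, 'qpos': array([-1.24398111e+00,  2.75892730e-01,  1.50490358e+00, -3.57249960e-05,
        1.36071264e+00, -1.21000586e-01]), 'qd': array([ 0.00067025, -0.00167216, -0.00193109, -0.00118521, -0.00085651,
       -0.00154245]), 'effort': array([-2.03752497e-03, -4.16673374e+01, -2.46105552e+01, -3.35762670e-04,
        2.90031530e-04,  1.24175708e-05]), 'position': array([ 0.2489648 , -0.51833324,  0.23133073]), 'ee_rot': array([ 4.34221272e-05,  9.75036352e-01,  2.22045288e-01, -1.30785368e-05]), 'contact_force': array([-1.10352228,  0.72094184, -0.15875803]), 'moment': array([ 0.0051132 , -0.01659494, -0.02460108]), 'gripper_force': 0.0, 'width': 0.085166062950024}
```

View pics/scene0.png

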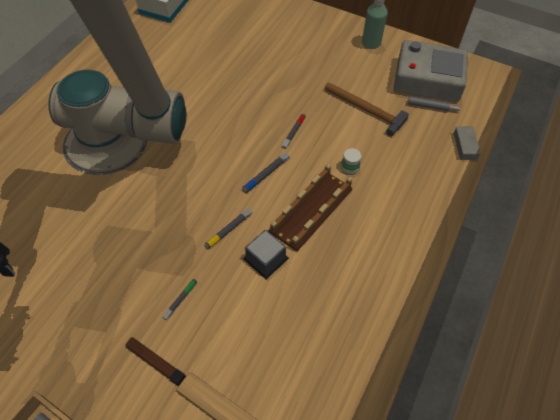

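View pics/side0.png

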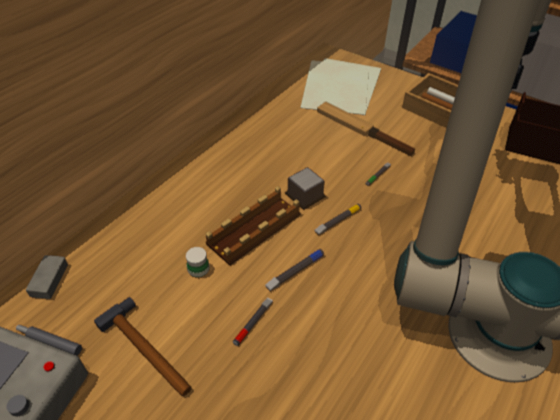

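```bash
cat > m.py <<'E'
from h import *
C={"blue":(.449,.1,.166,.018,(100,130)),"yellow":(.448,-.093,.148,.016,(22,35)),"red":(.449,.292,.130,.014,(0,8)),"green":(.45,-.291,.112,.012,(45,80))}
for c in ["scene","side"]:
    d=dict(np.load(c+"0.npz")); P=pts(d); hsv=cv2.cvtColor(d["image"],cv2.COLOR_RGB2HSV)
    flat=(abs(P[...,0]-.45)<.03)&(abs(P[...,1]-0.0)<.03); print(c,"bench z",np.median(P[flat][:,2]),P[flat][:,2].std())
    for k,(x,y,L,w,(h0,h1)) in C.items():
        r=np.hypot(P[...,0]-x,P[...,1]-y)<.1
        m=r&(P[...,2]>.004)&(P[...,2]<.03); Q=P[m][:,:2]
        (cx,cy),(a,b),t=cv2.minAreaRect(Q.astype(np.float32)*1000)
        mu=Q.mean(0); u,s,vt=np.linalg.svd(Q-mu); ax=vt[0]
        pr=(Q-mu)@ax; mid=mu+ax*(pr.min()+pr.max())/2
        bm=r&(hsv[...,0]>=h0)&(hsv[...,0]<=h1)&(hsv[...,1]>150)&(hsv[...,2]>60)&(P[...,2]>.004)
        bp=P[bm][:,:2].mean(0) if bm.any() else mid*0
        if (bp-mid)@ax>0: ax=-ax
        print(k,len(Q),"len",np.ptp(pr).round(3),"w",min(a,b),"mid",mid.round(4),"ang",np.degrees(np.arctan2(ax[1],ax[0])).round(1),"ztop",np.percentile(P[m][:,2],90).round(4),"band",bm.sum(),bp.round(3), "shankmid",(mid-ax*(L/2-(L-[.028,.026,.024,.022][list(C).index(k)])/2)).round(4))
    r=np.hypot(P[...,0]-.61,P[...,1]-.064)<.15
    m=r&(P[...,2]>.043)&(P[...,2]<.053)&(hsv[...,1]>60)
    m&=(np.hypot(P[...,0]-.576,P[...,1]+.111)>.06)&(np.hypot(P[...,0]-.644,P[...,1]-.236)>.04)
    Q=P[m][:,:2].astype(np.float32)*1000; print("rest",len(Q),cv2.minAreaRect(Q))
    m=(np.hypot(P[...,0]-.576,P[...,1]+.111)<.06)&(P[...,2]>.055)&(P[...,2]<.066)
    print("block",cv2.minAreaRect(P[m][:,:2].astype(np.float32)*1000))
E
python3 m.py
```

```text
scene bench z 0.0013754387846607319 0.0039431960525233385
blue 739 len 0.194 w 190.14810180664062 mid [0.4518 0.099 ] ang 70.3 ztop 0.0199 band 60 [0.439 0.051] shankmid [0.447  0.0858]
yellow 748 len 0.195 w 183.5147247314453 mid [ 0.4485 -0.0928] ang 78.5 ztop 0.0181 band 80 [ 0.44  -0.137] shankmid [ 0.4459 -0.1055]
red 534 len 0.194 w 194.14578247070312 mid [0.4505 0.2916] ang -90.2 ztop 0.0154 band 41 [0.451 0.321] shankmid [0.4506 0.3036]
green 690 len 0.192 w 191.36456298828125 mid [ 0.4527 -0.2894] ang -98.2 ztop 0.0128 band 43 [ 0.455 -0.268] shankmid [ 0.4543 -0.2785]
rest 378 ((610.1703491210938, 62.621376037597656), (244.3117218017578, 81.14575958251953), 78.67333984375)
block ((573.2538452148438, -116.37583923339844), (72.14886474609375, 71.96218872070312), 75.35359954833984)
side bench z 0.0011434983890936667 0.0036103891094355907
blue 720 len 0.195 w 184.58546447753906 mid [0.4465 0.0996] ang 73.0 ztop 0.0197 band 28 [0.435 0.053] shankmid [0.4424 0.0862]
yellow 679 len 0.193 w 189.02261352539062 mid [ 0.4489 -0.083 ] ang 163.0 ztop 0.019 band 43 [ 0.434 -0.134] shankmid [ 0.4613 -0.0868]
red 564 len 0.197 w 184.74627685546875 mid [0.4476 0.2916] ang -86.4 ztop 0.0156 band 103 [0.447 0.321] shankmid [0.4468 0.3036]
green 351 len 0.184 w 183.82318115234375 mid [ 0.4472 -0.289 ] ang -95.4 ztop 0.0131 band 23 [ 0.45  -0.266] shankmid [ 0.4482 -0.2781]
rest 409 ((610.215576171875, 62.733646392822266), (241.970703125, 83.6771240234375), 79.528564453125)
block ((573.384033203125, -114.16389465332031), (72.71683502197266, 74.73002624511719), 75.19293212890625)
```

```bash
cat > m2.py <<'E'
from h import *
C={"blue":(.449,.1,.166,.018,.028),"yellow":(.448,-.093,.148,.016,.026),"red":(.449,.292,.130,.014,.024),"green":(.45,-.291,.112,.012,.022)}
def chis(d,only=None):
    P=pts(d); T=np.linalg.inv(d["world_to_cam"]); hsv=cv2.cvtColor(d["image"],cv2.COLOR_RGB2HSV)
    v,u=np.mgrid[:P.shape[0],:P.shape[1]]
    ray=np.stack([(u-d["cx"])/d["fx"],(v-d["cy"])/d["fy"],np.ones(u.shape)],-1)@T[:3,:3].T
    out={}
    for k,(x,y,L,w,b) in C.items():
        if only and k not in only: continue
        s=((w*.8-T[2,3])/ray[...,2]); G=T[:3,3]+ray*s[...,None]   # ray meets plane near top
        r=np.hypot(G[...,0]-x,G[...,1]-y)<.11
        lab=cv2.cvtColor(d["image"],cv2.COLOR_RGB2LAB).astype(float)
        wood=np.median(lab[r],0); dist=np.linalg.norm((lab-wood)*[.5,1,1],axis=-1)
        m=(r&(dist>15)).astype(np.uint8)
        n,lb,st,ce=cv2.connectedComponentsWithStats(m)
        i=1+np.argmax([st[j,4]*(np.hypot(*(G[lb==j][:,:2].mean(0)-[x,y]))<.04) for j in range(1,n)])
        Q=G[lb==i][:,:2]; (cx,cy),(a,bb),t=cv2.minAreaRect((Q*1000).astype(np.float32))
        mu=Q.mean(0); ax=np.linalg.svd(Q-mu,full_matrices=False)[2][0]; pr=(Q-mu)@ax; mid=mu+ax*(pr.min()+pr.max())/2
        print(k,len(Q),"LxW",round(max(a,bb)),round(min(a,bb)),"mid",mid.round(4),"ang",np.degrees(np.arctan2(ax[1],ax[0])).round(1)%180)
if __name__=="__main__":
    for c in ["scene","side"]: print(c); chis(dict(np.load(c+"0.npz")))
E
python3 m2.py
```

```text
scene
blue 483 LxW 173 26 mid [0.4536 0.1055] ang 74.3
yellow 432 LxW 153 22 mid [ 0.4538 -0.0907] ang 73.4
red 231 LxW 141 18 mid [0.4517 0.2742] ang 92.1
green 304 LxW 116 16 mid [ 0.4506 -0.3024] ang 84.4
side
blue 699 LxW 171 29 mid [0.448  0.1141] ang 74.3
yellow 431 LxW 156 27 mid [ 0.4484 -0.0823] ang 73.1
red 529 LxW 134 22 mid [0.4478 0.2801] ang 92.3
green 186 LxW 118 19 mid [ 0.447  -0.2969] ang 84.2
```

```bash
cat > plan.py <<'E'
import numpy as np
from scipy.spatial.transform import Rotation as R
from rig import manip
c,s=np.cos(np.radians(79.1)),np.sin(np.radians(79.1))
slot=lambda t:(0.6102+t*c,0.0627+t*s)
S=dict(green=slot(.09),red=slot(.03),yellow=slot(-.03),blue=slot(-.09))
def plan(calls,start=None):
    """calls: list of lists of (x,y,z,yaw deg); prints scaled shift and turn per waypoint."""
    if start is None:
        q=manip.get_state(); p=q["position"]; w=q["ee_rot"]; yaw=np.degrees(2*np.arctan2(w[2],w[1]))
        print("at",p.round(4),round(yaw,2),"width",round(q["width"],4),"t",round(q["clock"],1)); start=(*p,yaw)
    for call in calls:
        print("call")
        for x,y,z,yaw in call:
            a=np.radians(start[3]); d=np.array([x,y,z])-start[:3]
            dl=np.array([d@[np.cos(a),np.sin(a),0],d@[np.sin(a),-np.cos(a),0],-d[2]])/.4
            dy=(yaw-start[3]+180)%360-180
            print("  ",dl.round(3).tolist(),"turn",round(-dy/30,3))
        start=call[-1]
E
python3 - <<'E'
from plan import *
g=(.450,-.290); x,y=S["green"]; print(S)
plan([[(*g,.15,55)],[(*g,.15,84.3),(*g,.003,84.3)],
 [(*g,.15,84.3),(.54,-.07,.18,114)],[(x,y,.18,144)],[(x,y,.12,169.1),(x,y,.06,169.1)],[(x,y,.0395,169.1)]])
E
```

```text
{'green': (np.float64(0.6272185898690902), np.float64(0.15107628414267993)), 'red': (np.float64(0.6158728632896967), np.float64(0.09215876138089331)), 'yellow': (np.float64(0.6045271367103032), np.float64(0.0332412386191067)), 'blue': (np.float64(0.5931814101309097), np.float64(-0.025676284142679917))}
at [ 0.249  -0.5183  0.2313] 25.66 width 0.0852 t 1.0
call
   [0.7, -0.297, 0.203] turn -0.978
call
   [0.0, 0.0, -0.0] turn -0.977
   [0.0, 0.0, 0.367] turn -0.977
call
   [0.0, 0.0, -0.367] turn -0.0
   [0.57, 0.169, -0.442] turn -0.99
call
   [0.416, 0.424, -0.0] turn -1.0
call
   [0.0, 0.0, 0.15] turn -0.837
   [0.0, 0.0, 0.3] turn -0.837
call
   [0.0, 0.0, 0.051] turn -0.0
```

carry_out(delta_pos=[[0.1, -0.04, 0.03], [0.2, -0.08, 0.06], [0.3, -0.13, 0.09], [0.4, -0.17, 0.12], [0.5, -0.21, 0.15], [0.6, -0.25, 0.18], [0.7, -0.297, 0.203], [0.7, -0.297, 0.203], [0.7, -0.297, 0.203]], turn=[[0, 0, -0.2], [0, 0, -0.4], [0, 0, -0.6], [0, 0, -0.8], [0, 0, -0.978], [0, 0, -0.978], [0, 0, -0.978], [0, 0, -0.978], [0, 0, -0.978]], claw=[-1, -1, -1, -1, -1, -1, -1, -1, -1], force=60)

```text
clock: 1.9
position: [0.4503, -0.2893, 0.1499]
ee_rot: [-0.0, 0.886, 0.463, -0.0]
contact_force: [-1.1, 0.6, 0.0]
width: 0.0856
gripper_force: 0.0
```

carry_out(delta_pos=[[0, 0, 0], [0, 0, 0], [0, 0, 0], [0, 0, 0], [0, 0, 0.1], [0, 0, 0.2], [0, 0, 0.28], [0, 0, 0.33], [0, 0, 0.367], [0, 0, 0.367], [0, 0, 0.367]], turn=[[0, 0, -0.25], [0, 0, -0.5], [0, 0, -0.75], [0, 0, -0.977], [0, 0, -0.977], [0, 0, -0.977], [0, 0, -0.977], [0, 0, -0.977], [0, 0, -0.977], [0, 0, -0.977], [0, 0, -0.977]], claw=[-1, -1, -1, -1, -1, -1, -1, -1, -1, -1, -1])

```text
clock: 3.0
position: [0.4497, -0.2914, 0.0038]
ee_rot: [0.0, 0.742, 0.671, -0.0]
contact_force: [-0.4, -0.3, -0.1]
width: 0.0853
gripper_force: 0.0
```

Now close, and look before lifting.

carry_out(delta_pos=[[0, 0, 0], [0, 0, 0], [0, 0, 0], [0, 0, 0], [0, 0, 0], [0, 0, 0], [0, 0, 0], [0, 0, 0], [0, 0, 0], [0, 0, 0]], turn=[[0, 0, 0], [0, 0, 0], [0, 0, 0], [0, 0, 0], [0, 0, 0], [0, 0, 0], [0, 0, 0], [0, 0, 0], [0, 0, 0], [0, 0, 0]], claw=[1, 1, 1, 1, 1, 1, 1, 1, 1, 1], force=60)

```text
clock: 4.0
position: [0.4501, -0.2901, 0.0038]
ee_rot: [0.0, 0.741, 0.671, 0.0]
contact_force: [-0.8, 0.5, 6.2]
width: 0.0092
gripper_force: 60.3
```

Run:
```python
from h import *
save(manip.get_image("wrist"),"w1")
```

```text
(no output)
```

View pics/w1.png

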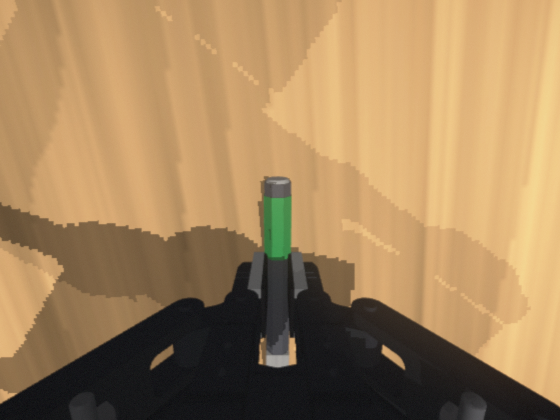

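carry_out(delta_pos=[[0, 0, -0.01], [0, 0, -0.02], [0, 0, -0.03], [0, 0, -0.04], [0, 0, -0.04]], turn=[[0, 0, 0], [0, 0, 0], [0, 0, 0], [0, 0, 0], [0, 0, 0]], claw=[1, 1, 1, 1, 1])

```text
clock: 4.55
position: [0.4503, -0.2903, 0.0199]
ee_rot: [0.001, 0.741, 0.671, 0.0]
contact_force: [0.2, 0.7, -0.5]
width: 0.0096
gripper_force: 59.6
```

Run:
```python
from h import *
d=manip.get_image("side"); cv2.imwrite("pics/s1.png",cv2.resize(d["image"][120:240,300:460,::-1],None,fx=5,fy=5))
```

```text
(no output)
```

View pics/s1.png

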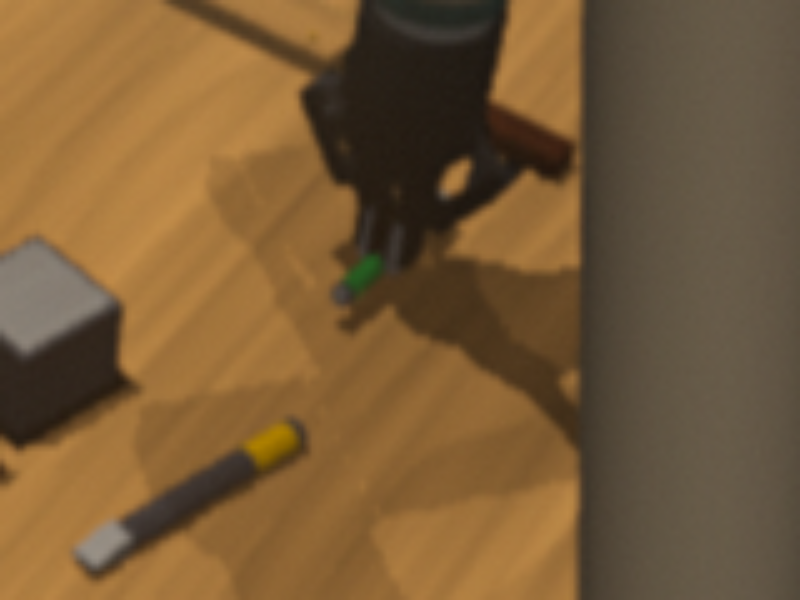

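carry_out(delta_pos=[[0, 0, -0.08], [0, 0, -0.18], [0.05, 0.015, -0.28], [0.12, 0.035, -0.36], [0.19, 0.056, -0.402], [0.26, 0.077, -0.402], [0.33, 0.098, -0.402], [0.4, 0.119, -0.402], [0.46, 0.136, -0.402], [0.52, 0.154, -0.402], [0.57, 0.169, -0.402], [0.57, 0.169, -0.402]], turn=[[0, 0, 0], [0, 0, 0], [0, 0, -0.1], [0, 0, -0.2], [0, 0, -0.3], [0, 0, -0.42], [0, 0, -0.54], [0, 0, -0.66], [0, 0, -0.78], [0, 0, -0.9], [0, 0, -0.99], [0, 0, -0.99]], claw=[1, 1, 1, 1, 1, 1, 1, 1, 1, 1, 1, 1])

```text
clock: 5.8
position: [0.5403, -0.0676, 0.1798]
ee_rot: [-0.0, 0.543, 0.84, 0.0]
contact_force: [0.4, 0.2, -1.2]
width: 0.0096
gripper_force: 59.6
```

carry_out(delta_pos=[[0.05, 0.05, 0], [0.1, 0.1, 0], [0.16, 0.163, 0], [0.22, 0.224, 0], [0.28, 0.285, 0], [0.34, 0.346, 0], [0.39, 0.397, 0], [0.416, 0.424, 0], [0.416, 0.424, 0]], turn=[[0, 0, -0.12], [0, 0, -0.25], [0, 0, -0.38], [0, 0, -0.51], [0, 0, -0.64], [0, 0, -0.77], [0, 0, -0.9], [0, 0, -1], [0, 0, -1]], claw=[1, 1, 1, 1, 1, 1, 1, 1, 1])

```text
clock: 6.7
position: [0.6275, 0.1522, 0.1794]
ee_rot: [-0.0, 0.308, 0.951, -0.0]
contact_force: [-0.9, -0.6, -0.3]
width: 0.0095
gripper_force: 59.6
```

carry_out(delta_pos=[[0, 0, 0.02], [0, 0, 0.06], [0, 0, 0.11], [0, 0, 0.17], [0, 0, 0.23], [0, 0, 0.27], [0, 0, 0.3], [0, 0, 0.3], [0, 0, 0.3]], turn=[[0, 0, -0.2], [0, 0, -0.4], [0, 0, -0.6], [0, 0, -0.837], [0, 0, -0.837], [0, 0, -0.837], [0, 0, -0.837], [0, 0, -0.837], [0, 0, -0.837]], claw=[1, 1, 1, 1, 1, 1, 1, 1, 1])

```text
clock: 7.6
position: [0.6273, 0.1504, 0.0605]
ee_rot: [0.0, 0.095, 0.995, -0.0]
contact_force: [-0.4, 0.9, -1.2]
width: 0.0093
gripper_force: 59.6
```

Run:
```python
from h import *
save(manip.get_image("wrist"),"w2")
from plan import *
plan([[(*S["green"],.041,169.1)]])
```

```text
at [0.6278 0.1507 0.061 ] 169.07 width 0.0098 t 7.7
call
   [0.002, 0.001, 0.05] turn -0.001
```

View pics/w2.png

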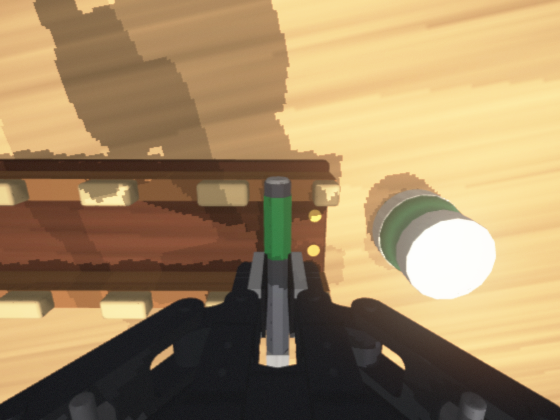

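carry_out(delta_pos=[[0, 0, 0.02], [0, 0, 0.035], [0, 0, 0.045], [0, 0, 0.049], [0, 0, 0.051], [0, 0, 0.051], [0, 0, 0.051]], turn=[[0, 0, 0], [0, 0, 0], [0, 0, 0], [0, 0, 0], [0, 0, 0], [0, 0, 0], [0, 0, 0]], claw=[1, 1, 1, 1, 1, 1, 1])

```text
clock: 8.35
position: [0.6273, 0.1512, 0.0398]
ee_rot: [0.0, 0.095, 0.995, 0.0]
contact_force: [-0.7, -0.0, 1.0]
width: 0.0099
gripper_force: 59.8
```

carry_out(delta_pos=[[0, 0, 0], [0, 0, 0], [0, 0, 0], [0, 0, 0], [0, 0, 0], [0, 0, -0.05], [0, 0, -0.12], [0, 0, -0.2], [0, 0, -0.28], [0, 0, -0.28]], turn=[[0, 0, 0], [0, 0, 0], [0, 0, 0], [0, 0, 0], [0, 0, 0], [0, 0, 0], [0, 0, 0], [0, 0, 0], [0, 0, 0], [0, 0, 0]], claw=[0.5, 0.3, 0.2, 0.1, 0.1, 0.1, 0.1, 0.1, 0.1, 0.1])

```text
clock: 9.35
position: [0.6303, 0.1516, 0.1571]
ee_rot: [0.005, 0.095, 0.995, 0.001]
contact_force: [0.3, -0.3, 0.1]
width: 0.0387
gripper_force: 0.0
```

Run:
```python
from h import *
save(manip.get_image("wrist"),"w3")
from plan import *
g=(.449,.2905); x,y=S["red"]
plan([[(.54,.21,.152,140)],[(*g,.152,111)],[(*g,.152,92.2),(*g,.003,92.2)],
 [(*g,.152,92.2),(.52,.2,.18,121)],[(x,y,.18,150)],[(x,y,.18,169.1),(x,y,.05,169.1),(x,y,.04,169.1)]])
```

```text
at [0.6287 0.1514 0.1545] 169.11 width 0.0385 t 9.4
call
   [0.246, 0.102, 0.006] turn 0.97
call
   [0.304, 0.008, -0.0] turn 0.967
call
   [0.0, 0.0, -0.0] turn 0.627
   [0.0, 0.0, 0.372] turn 0.627
call
   [0.0, 0.0, -0.372] turn -0.0
   [-0.233, 0.169, -0.442] turn -0.96
call
   [-0.355, 0.067, -0.0] turn -0.967
call
   [0.0, 0.0, -0.0] turn -0.637
   [0.0, 0.0, 0.325] turn -0.637
   [0.0, 0.0, 0.35] turn -0.637
```

View pics/w3.png

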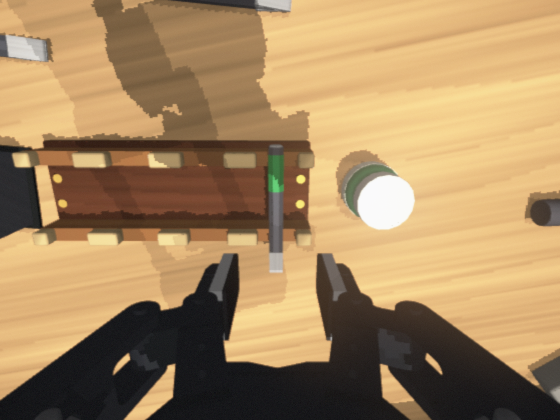

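carry_out(delta_pos=[[0.04, 0.017, 0], [0.09, 0.037, 0], [0.14, 0.058, 0], [0.19, 0.079, 0], [0.246, 0.102, 0], [0.246, 0.102, 0], [0.246, 0.102, 0]], turn=[[0, 0, 0.16], [0, 0, 0.36], [0, 0, 0.56], [0, 0, 0.76], [0, 0, 0.97], [0, 0, 0.97], [0, 0, 0.97]], claw=[0.1, 0.1, 0, -0.5, -1, -1, -1])

```text
clock: 10.1
position: [0.5377, 0.2097, 0.1508]
ee_rot: [-0.0, 0.341, 0.94, -0.001]
contact_force: [-0.4, 0.1, -1.2]
width: 0.0856
gripper_force: 0.0
```

carry_out(delta_pos=[[0.06, 0.002, 0], [0.12, 0.003, 0], [0.18, 0.005, 0], [0.24, 0.006, 0], [0.304, 0.008, 0], [0.304, 0.008, 0], [0.304, 0.008, 0]], turn=[[0, 0, 0.2], [0, 0, 0.4], [0, 0, 0.6], [0, 0, 0.8], [0, 0, 0.967], [0, 0, 0.967], [0, 0, 0.967]], claw=[-1, -1, -1, -1, -1, -1, -1])

```text
clock: 10.8
position: [0.4479, 0.2902, 0.1514]
ee_rot: [0.001, 0.565, 0.825, -0.0]
contact_force: [-0.1, -0.4, 0.9]
width: 0.0852
gripper_force: 0.0
```

carry_out(delta_pos=[[0, 0, 0.02], [0, 0, 0.05], [0, 0, 0.1], [0, 0, 0.18], [0, 0, 0.26], [0, 0, 0.32], [0, 0, 0.355], [0, 0, 0.372], [0, 0, 0.372]], turn=[[0, 0, 0.2], [0, 0, 0.4], [0, 0, 0.627], [0, 0, 0.627], [0, 0, 0.627], [0, 0, 0.627], [0, 0, 0.627], [0, 0, 0.627], [0, 0, 0.627]], claw=[-1, -1, -1, -1, -1, -1, -1, -1, -1])

```text
clock: 11.7
position: [0.4477, 0.2895, 0.0019]
ee_rot: [-0.0, 0.694, 0.72, -0.001]
contact_force: [0.1, 1.4, 0.9]
width: 0.0854
gripper_force: 0.0
```

carry_out(delta_pos=[[0, 0, 0], [0, 0, 0], [0, 0, 0], [0, 0, 0], [0, 0, 0], [0, 0, 0], [0, 0, 0], [0, 0, 0], [0, 0, 0]], turn=[[0, 0, 0], [0, 0, 0], [0, 0, 0], [0, 0, 0], [0, 0, 0], [0, 0, 0], [0, 0, 0], [0, 0, 0], [0, 0, 0]], claw=[1, 1, 1, 1, 1, 1, 1, 1, 1])

```text
clock: 12.6
position: [0.4474, 0.2906, 0.0035]
ee_rot: [0.0, 0.693, 0.721, 0.0]
contact_force: [-0.2, -0.4, 5.4]
width: 0.0117
gripper_force: 59.6
```

carry_out(delta_pos=[[0, 0, -0.04], [0, 0, -0.14], [0, 0, -0.24], [-0.02, 0.014, -0.34], [-0.06, 0.043, -0.42], [-0.11, 0.08, -0.442], [-0.16, 0.116, -0.442], [-0.2, 0.145, -0.442], [-0.233, 0.169, -0.442], [-0.233, 0.169, -0.442], [-0.233, 0.169, -0.442]], turn=[[0, 0, 0], [0, 0, 0], [0, 0, 0], [0, 0, -0.1], [0, 0, -0.25], [0, 0, -0.4], [0, 0, -0.6], [0, 0, -0.8], [0, 0, -0.96], [0, 0, -0.96], [0, 0, -0.96]], claw=[1, 1, 1, 1, 1, 1, 1, 1, 1, 1, 1])

```text
clock: 13.7
position: [0.5175, 0.1999, 0.1791]
ee_rot: [-0.001, 0.493, 0.87, -0.0]
contact_force: [-1.0, 0.6, -1.9]
width: 0.0119
gripper_force: 58.9
```

carry_out(delta_pos=[[-0.05, 0.01, 0], [-0.11, 0.022, 0], [-0.17, 0.033, 0], [-0.23, 0.045, 0], [-0.29, 0.057, 0], [-0.34, 0.067, 0], [-0.357, 0.07, 0], [-0.357, 0.07, 0], [-0.357, 0.07, 0]], turn=[[0, 0, -0.15], [0, 0, -0.3], [0, 0, -0.45], [0, 0, -0.6], [0, 0, -0.75], [0, 0, -0.9], [0, 0, -0.967], [0, 0, -0.967], [0, 0, -0.967]], claw=[1, 1, 1, 1, 1, 1, 1, 1, 1])

```text
clock: 14.6
position: [0.6148, 0.0929, 0.1793]
ee_rot: [-0.001, 0.259, 0.966, 0.0]
contact_force: [-0.5, -0.0, -1.8]
width: 0.0121
gripper_force: 58.9
```

carry_out(delta_pos=[[0, 0, 0.02], [0, 0, 0.05], [0, 0, 0.1], [0, 0, 0.18], [0, 0, 0.25], [0, 0, 0.3], [0, 0, 0.325], [0, 0, 0.338], [0, 0, 0.345], [0, 0, 0.348], [0, 0, 0.348], [0, 0, 0.348]], turn=[[0, 0, -0.2], [0, 0, -0.4], [0, 0, -0.637], [0, 0, -0.637], [0, 0, -0.637], [0, 0, -0.637], [0, 0, -0.637], [0, 0, -0.637], [0, 0, -0.637], [0, 0, -0.637], [0, 0, -0.637], [0, 0, -0.637]], claw=[1, 1, 1, 1, 1, 1, 1, 1, 1, 1, 1, 1])

```text
clock: 15.8
position: [0.6162, 0.0918, 0.0413]
ee_rot: [0.001, 0.095, 0.995, 0.0]
contact_force: [0.2, 0.1, -1.8]
width: 0.012
gripper_force: 58.9
```

carry_out(delta_pos=[[0, 0, 0.002], [0, 0, 0.004], [0, 0, 0.005], [0, 0, 0.005], [0, 0, 0.005]], turn=[[0, 0, 0], [0, 0, 0], [0, 0, 0], [0, 0, 0], [0, 0, 0]], claw=[1, 1, 1, 1, 1])

```text
clock: 16.3
position: [0.616, 0.0918, 0.0396]
ee_rot: [0.001, 0.095, 0.995, -0.0]
contact_force: [-1.0, 0.4, 5.6]
width: 0.012
gripper_force: 59.7
```

carry_out(delta_pos=[[0, 0, 0], [0, 0, 0], [0, 0, 0], [0, 0, 0], [0, 0, 0], [0, 0, -0.05], [0, 0, -0.12], [0, 0, -0.2], [0, 0, -0.28], [0, 0, -0.28], [0, 0, -0.28]], turn=[[0, 0, 0], [0, 0, 0], [0, 0, 0], [0, 0, 0], [0, 0, 0], [0, 0, 0], [0, 0, 0], [0, 0, 0], [0, 0, 0], [0, 0, 0], [0, 0, 0]], claw=[0.5, 0.3, 0.2, 0.1, 0.1, 0.1, 0.1, 0.1, 0.1, 0.1, 0.1])

```text
clock: 17.4
position: [0.6159, 0.0919, 0.1511]
ee_rot: [0.001, 0.095, 0.995, 0.0]
contact_force: [-0.7, -0.2, -0.6]
width: 0.0382
gripper_force: 0.0
```

Run:
```python
from plan import *
g=(.448,.098); x,y=S["blue"]
plan([[(.56,.094,.15,140)],[(.5,.096,.15,111)],[(*g,.15,82)],[(*g,.15,74.3),(*g,.003,74.3)],
 [(*g,.15,74.3),(.50,.05,.18,45)],[(x,y,.18,16)],[(x,y,.18,-10.9),(x,y,.05,-10.9),(x,y,.039,-10.9)]],(.616,.0918,.1503,169.1))
plan([])
```

```text
call
   [0.139, -0.021, 0.001] turn 0.97
call
   [0.118, -0.093, -0.0] turn 0.967
call
   [0.051, -0.12, -0.0] turn 0.967
call
   [0.0, 0.0, -0.0] turn 0.257
   [0.0, 0.0, 0.367] turn 0.257
call
   [0.0, 0.0, -0.367] turn -0.0
   [-0.08, 0.158, -0.442] turn 0.977
call
   [0.031, 0.299, -0.0] turn 0.967
call
   [0.0, 0.0, -0.0] turn 0.897
   [0.0, 0.0, 0.325] turn 0.897
   [0.0, 0.0, 0.352] turn 0.897
at [0.6159 0.0919 0.1511] 169.12 width 0.0382 t 17.4
```

carry_out(delta_pos=[[0.03, -0.004, 0], [0.06, -0.009, 0], [0.1, -0.015, 0], [0.139, -0.021, 0], [0.139, -0.021, 0], [0.139, -0.021, 0]], turn=[[0, 0, 0.22], [0, 0, 0.45], [0, 0, 0.7], [0, 0, 0.97], [0, 0, 0.97], [0, 0, 0.97]], claw=[0.1, 0, -0.5, -1, -1, -1])

```text
clock: 18.0
position: [0.5593, 0.0941, 0.1495]
ee_rot: [-0.0, 0.341, 0.94, -0.0]
contact_force: [0.6, -0.4, 0.5]
width: 0.0853
gripper_force: 0.0
```

carry_out(delta_pos=[[0.03, -0.023, 0], [0.06, -0.047, 0], [0.09, -0.07, 0], [0.118, -0.093, 0], [0.118, -0.093, 0], [0.118, -0.093, 0]], turn=[[0, 0, 0.22], [0, 0, 0.45], [0, 0, 0.7], [0, 0, 0.967], [0, 0, 0.967], [0, 0, 0.967]], claw=[-1, -1, -1, -1, -1, -1])

```text
clock: 18.6
position: [0.5007, 0.0959, 0.1504]
ee_rot: [0.001, 0.565, 0.825, 0.0]
contact_force: [0.6, -0.8, 0.8]
width: 0.0853
gripper_force: 0.0
```

carry_out(delta_pos=[[0.012, -0.03, 0], [0.025, -0.06, 0], [0.038, -0.09, 0], [0.051, -0.12, 0], [0.051, -0.12, 0], [0.051, -0.12, 0]], turn=[[0, 0, 0.22], [0, 0, 0.45], [0, 0, 0.7], [0, 0, 0.967], [0, 0, 0.967], [0, 0, 0.967]], claw=[-1, -1, -1, -1, -1, -1])

```text
clock: 19.2
position: [0.4489, 0.0978, 0.1507]
ee_rot: [0.001, 0.753, 0.658, 0.001]
contact_force: [0.1, -0.6, 0.2]
width: 0.0853
gripper_force: 0.0
```

carry_out(delta_pos=[[0, 0, 0.03], [0, 0, 0.1], [0, 0, 0.18], [0, 0, 0.26], [0, 0, 0.32], [0, 0, 0.355], [0, 0, 0.367], [0, 0, 0.367], [0, 0, 0.367]], turn=[[0, 0, 0.13], [0, 0, 0.257], [0, 0, 0.257], [0, 0, 0.257], [0, 0, 0.257], [0, 0, 0.257], [0, 0, 0.257], [0, 0, 0.257], [0, 0, 0.257]], claw=[-1, -1, -1, -1, -1, -1, -1, -1, -1])

```text
clock: 20.1
position: [0.4486, 0.0978, 0.0042]
ee_rot: [0.001, 0.797, 0.604, 0.001]
contact_force: [-0.6, -0.5, 0.3]
width: 0.0855
gripper_force: 0.0
```

carry_out(delta_pos=[[0, 0, 0], [0, 0, 0], [0, 0, 0], [0, 0, 0], [0, 0, 0], [0, 0, 0], [0, 0, 0], [0, 0, 0], [0, 0, 0]], turn=[[0, 0, 0], [0, 0, 0], [0, 0, 0], [0, 0, 0], [0, 0, 0], [0, 0, 0], [0, 0, 0], [0, 0, 0], [0, 0, 0]], claw=[1, 1, 1, 1, 1, 1, 1, 1, 1])

```text
clock: 21.0
position: [0.4475, 0.0978, 0.0042]
ee_rot: [0.0, 0.797, 0.604, 0.0]
contact_force: [-0.1, 0.5, 4.8]
width: 0.0158
gripper_force: 59.9
```

carry_out(delta_pos=[[0, 0, -0.04], [0, 0, -0.14], [0, 0, -0.24], [-0.01, 0.02, -0.34], [-0.03, 0.06, -0.42], [-0.05, 0.1, -0.442], [-0.07, 0.138, -0.442], [-0.08, 0.158, -0.442], [-0.08, 0.158, -0.442], [-0.08, 0.158, -0.442]], turn=[[0, 0, 0], [0, 0, 0], [0, 0, 0.1], [0, 0, 0.25], [0, 0, 0.4], [0, 0, 0.6], [0, 0, 0.8], [0, 0, 0.977], [0, 0, 0.977], [0, 0, 0.977]], claw=[1, 1, 1, 1, 1, 1, 1, 1, 1, 1])

```text
clock: 22.0
position: [0.4985, 0.05, 0.1797]
ee_rot: [-0.001, 0.924, 0.383, -0.001]
contact_force: [-1.2, -0.2, -3.0]
width: 0.0158
gripper_force: 59.2
```

carry_out(delta_pos=[[0.004, 0.04, 0], [0.009, 0.09, 0], [0.015, 0.14, 0], [0.02, 0.19, 0], [0.025, 0.24, 0], [0.031, 0.299, 0], [0.031, 0.299, 0], [0.031, 0.299, 0]], turn=[[0, 0, 0.15], [0, 0, 0.3], [0, 0, 0.45], [0, 0, 0.6], [0, 0, 0.8], [0, 0, 0.967], [0, 0, 0.967], [0, 0, 0.967]], claw=[1, 1, 1, 1, 1, 1, 1, 1])

```text
clock: 22.8
position: [0.5919, -0.0254, 0.1797]
ee_rot: [-0.001, 0.99, 0.14, -0.001]
contact_force: [-0.2, 0.0, -2.9]
width: 0.0157
gripper_force: 59.3
```

carry_out(delta_pos=[[0, 0, 0.01], [0, 0, 0.03], [0, 0, 0.07], [0, 0, 0.12], [0, 0, 0.18], [0, 0, 0.24], [0, 0, 0.29], [0, 0, 0.32], [0, 0, 0.338], [0, 0, 0.347], [0, 0, 0.347], [0, 0, 0.347]], turn=[[0, 0, 0.2], [0, 0, 0.4], [0, 0, 0.65], [0, 0, 0.897], [0, 0, 0.897], [0, 0, 0.897], [0, 0, 0.897], [0, 0, 0.897], [0, 0, 0.897], [0, 0, 0.897], [0, 0, 0.897], [0, 0, 0.897]], claw=[1, 1, 1, 1, 1, 1, 1, 1, 1, 1, 1, 1])

```text
clock: 24.0
position: [0.5934, -0.026, 0.0425]
ee_rot: [0.0, 0.995, -0.095, 0.001]
contact_force: [0.6, -0.3, -3.4]
width: 0.0159
gripper_force: 59.3
```

carry_out(delta_pos=[[0, 0, 0.002], [0, 0, 0.004], [0, 0, 0.006], [0, 0, 0.007], [0, 0, 0.007], [0, 0, 0.007]], turn=[[0, 0, 0], [0, 0, 0], [0, 0, 0], [0, 0, 0], [0, 0, 0], [0, 0, 0]], claw=[1, 1, 1, 1, 1, 1])

```text
clock: 24.6
position: [0.5931, -0.0261, 0.0402]
ee_rot: [0.0, 0.995, -0.095, 0.001]
contact_force: [-1.5, 0.3, 5.5]
width: 0.0161
gripper_force: 60.2
```

Run:
```python
from plan import *
print(manip.get_state()["contact_force"])
g=(.4475,-.096); x,y=S["yellow"]
plan([[(.56,-.045,.15,18)],[(.5,-.075,.15,46)],[(*g,.15,73.3),(*g,.003,73.3)],
 [(*g,.15,73.3),(.50,-.05,.18,45)],[(.55,.0,.18,17)],[(x,y,.18,-10.9),(x,y,.05,-10.9),(x,y,.039,-10.9)]],(.5932,-.0257,.150,-10.9))
```

```text
[-1.51044675  0.30122947  5.5405025 ]
call
   [-0.072, 0.063, -0.0] turn -0.963
call
   [-0.166, 0.025, -0.0] turn -0.933
call
   [-0.129, -0.058, -0.0] turn -0.91
   [-0.129, -0.058, 0.367] turn -0.91
call
   [0.0, 0.0, -0.367] turn -0.0
   [0.148, 0.093, -0.442] turn 0.943
call
   [0.177, 0.0, -0.0] turn 0.933
call
   [0.155, -0.04, -0.0] turn 0.93
   [0.155, -0.04, 0.325] turn 0.93
   [0.155, -0.04, 0.352] turn 0.93
```

carry_out(delta_pos=[[0, 0, 0], [0, 0, 0], [0, 0, 0], [0, 0, 0], [0, 0, 0], [0, 0, -0.05], [0, 0, -0.12], [0, 0, -0.2], [0, 0, -0.278], [0, 0, -0.278], [0, 0, -0.278]], turn=[[0, 0, 0], [0, 0, 0], [0, 0, 0], [0, 0, 0], [0, 0, 0], [0, 0, 0], [0, 0, 0], [0, 0, 0], [0, 0, 0], [0, 0, 0], [0, 0, 0]], claw=[0.5, 0.3, 0.2, 0.1, 0.1, 0.1, 0.1, 0.1, 0.1, 0.1, 0.1])

```text
clock: 25.7
position: [0.593, -0.026, 0.1507]
ee_rot: [0.0, 0.995, -0.095, 0.001]
contact_force: [-0.5, 0.0, 0.4]
width: 0.0382
gripper_force: 0.0
```

carry_out(delta_pos=[[-0.018, 0.016, 0], [-0.036, 0.032, 0], [-0.054, 0.048, 0], [-0.072, 0.063, 0], [-0.072, 0.063, 0], [-0.072, 0.063, 0]], turn=[[0, 0, -0.22], [0, 0, -0.45], [0, 0, -0.7], [0, 0, -0.963], [0, 0, -0.963], [0, 0, -0.963]], claw=[0.1, 0, -0.5, -1, -1, -1])

```text
clock: 26.3
position: [0.5592, -0.0451, 0.149]
ee_rot: [-0.0, 0.988, 0.154, -0.001]
contact_force: [0.1, 0.9, -0.2]
width: 0.0854
gripper_force: 0.0
```

carry_out(delta_pos=[[-0.04, 0.006, 0], [-0.08, 0.012, 0], [-0.12, 0.018, 0], [-0.166, 0.025, 0], [-0.166, 0.025, 0], [-0.166, 0.025, 0]], turn=[[0, 0, -0.22], [0, 0, -0.45], [0, 0, -0.7], [0, 0, -0.933], [0, 0, -0.933], [0, 0, -0.933]], claw=[-1, -1, -1, -1, -1, -1])

```text
clock: 26.9
position: [0.5002, -0.0751, 0.15]
ee_rot: [0.0, 0.921, 0.389, 0.0]
contact_force: [0.2, 0.3, -1.0]
width: 0.0855
gripper_force: 0.0
```

carry_out(delta_pos=[[-0.03, -0.014, 0], [-0.06, -0.028, 0], [-0.1, -0.045, 0], [-0.129, -0.058, 0.04], [-0.129, -0.058, 0.12], [-0.129, -0.058, 0.2], [-0.129, -0.058, 0.28], [-0.129, -0.058, 0.34], [-0.129, -0.058, 0.367], [-0.129, -0.058, 0.367], [-0.129, -0.058, 0.367]], turn=[[0, 0, -0.22], [0, 0, -0.45], [0, 0, -0.7], [0, 0, -0.91], [0, 0, -0.91], [0, 0, -0.91], [0, 0, -0.91], [0, 0, -0.91], [0, 0, -0.91], [0, 0, -0.91], [0, 0, -0.91]], claw=[-1, -1, -1, -1, -1, -1, -1, -1, -1, -1, -1])

```text
clock: 28.0
position: [0.4483, -0.0964, 0.0038]
ee_rot: [0.001, 0.803, 0.596, 0.0]
contact_force: [-0.7, -0.3, -0.2]
width: 0.0856
gripper_force: 0.0
```

carry_out(delta_pos=[[0, 0, 0], [0, 0, 0], [0, 0, 0], [0, 0, 0], [0, 0, 0], [0, 0, 0], [0, 0, 0], [0, 0, 0], [0, 0, 0]], turn=[[0, 0, 0], [0, 0, 0], [0, 0, 0], [0, 0, 0], [0, 0, 0], [0, 0, 0], [0, 0, 0], [0, 0, 0], [0, 0, 0]], claw=[1, 1, 1, 1, 1, 1, 1, 1, 1])

```text
clock: 28.9
position: [0.4474, -0.0963, 0.0039]
ee_rot: [0.0, 0.803, 0.596, 0.0]
contact_force: [-0.4, -0.1, 5.9]
width: 0.0141
gripper_force: 58.9
```

carry_out(delta_pos=[[0, 0, -0.04], [0, 0, -0.14], [0, 0, -0.24], [0.02, 0.012, -0.34], [0.05, 0.031, -0.42], [0.09, 0.056, -0.442], [0.12, 0.075, -0.442], [0.148, 0.093, -0.442], [0.148, 0.093, -0.442], [0.148, 0.093, -0.442]], turn=[[0, 0, 0], [0, 0, 0], [0, 0, 0.1], [0, 0, 0.25], [0, 0, 0.4], [0, 0, 0.6], [0, 0, 0.8], [0, 0, 0.943], [0, 0, 0.943], [0, 0, 0.943]], claw=[1, 1, 1, 1, 1, 1, 1, 1, 1, 1])

```text
clock: 29.9
position: [0.4988, -0.0502, 0.1794]
ee_rot: [-0.0, 0.924, 0.383, -0.001]
contact_force: [-0.9, 0.1, -2.6]
width: 0.014
gripper_force: 59.4
```

carry_out(delta_pos=[[0.03, 0, 0], [0.06, 0, 0], [0.1, 0, 0], [0.14, 0, 0], [0.177, 0, 0], [0.177, 0, 0], [0.177, 0, 0]], turn=[[0, 0, 0.2], [0, 0, 0.4], [0, 0, 0.6], [0, 0, 0.8], [0, 0, 0.933], [0, 0, 0.933], [0, 0, 0.933]], claw=[1, 1, 1, 1, 1, 1, 1])

```text
clock: 30.6
position: [0.5487, -0.0008, 0.1796]
ee_rot: [0.0, 0.989, 0.149, -0.001]
contact_force: [-0.1, 0.5, -2.1]
width: 0.0142
gripper_force: 59.4
```

carry_out(delta_pos=[[0.04, -0.01, 0], [0.08, -0.02, 0], [0.12, -0.03, 0], [0.155, -0.04, 0.02], [0.155, -0.04, 0.09], [0.155, -0.04, 0.17], [0.155, -0.04, 0.24], [0.155, -0.04, 0.29], [0.155, -0.04, 0.325], [0.155, -0.04, 0.343], [0.155, -0.04, 0.347], [0.155, -0.04, 0.347]], turn=[[0, 0, 0.22], [0, 0, 0.45], [0, 0, 0.7], [0, 0, 0.93], [0, 0, 0.93], [0, 0, 0.93], [0, 0, 0.93], [0, 0, 0.93], [0, 0, 0.93], [0, 0, 0.93], [0, 0, 0.93], [0, 0, 0.93]], claw=[1, 1, 1, 1, 1, 1, 1, 1, 1, 1, 1, 1])

```text
clock: 31.8
position: [0.6046, 0.0327, 0.0417]
ee_rot: [0.0, 0.995, -0.095, 0.0]
contact_force: [0.2, 0.6, -2.3]
width: 0.0137
gripper_force: 59.4
```

carry_out(delta_pos=[[0, 0, 0.002], [0, 0, 0.004], [0, 0, 0.006], [0, 0, 0.006], [0, 0, 0.006]], turn=[[0, 0, 0], [0, 0, 0], [0, 0, 0], [0, 0, 0], [0, 0, 0]], claw=[1, 1, 1, 1, 1])

```text
clock: 32.3
position: [0.605, 0.0331, 0.0399]
ee_rot: [0.0, 0.995, -0.095, 0.001]
contact_force: [-1.0, -0.8, 6.3]
width: 0.0141
gripper_force: 60.2
```

carry_out(delta_pos=[[0, 0, 0], [0, 0, 0], [0, 0, 0], [0, 0, 0], [0, 0, 0], [0, 0, -0.05], [0, 0, -0.12], [0, 0, -0.22], [0, 0, -0.32], [0, 0, -0.42], [0, 0, -0.5], [0, 0, -0.5]], turn=[[0, 0, 0], [0, 0, 0], [0, 0, 0], [0, 0, 0], [0, 0, 0], [0, 0, 0], [0, 0, 0], [0, 0, 0], [0, 0, 0], [0, 0, 0], [0, 0, 0], [0, 0, 0]], claw=[0.5, 0.3, 0.2, 0.1, 0.1, 0.1, 0.1, 0.1, 0.1, 0.1, 0.1, 0.1])

```text
clock: 33.5
position: [0.6074, 0.033, 0.2446]
ee_rot: [-0.0, 0.995, -0.095, 0.006]
contact_force: [0.7, 0.1, 0.5]
width: 0.0383
gripper_force: 0.0
```

carry_out(delta_pos=[[-0.1, 0, 0], [-0.2, 0, 0], [-0.3, 0, 0], [-0.35, 0, 0], [-0.35, 0, 0], [-0.35, 0, 0]], turn=[[0, 0, 0], [0, 0, 0], [0, 0, 0], [0, 0, 0], [0, 0, 0], [0, 0, 0]], claw=[0.1, 0.1, 0.1, 0.1, 0.1, 0.1])

```text
clock: 34.1
position: [0.4673, 0.0597, 0.2386]
ee_rot: [0.0, 0.995, -0.095, 0.0]
contact_force: [-0.6, -0.3, -0.5]
width: 0.0388
gripper_force: 0.0
```

Run:
```python
from h import *
from plan import S
d=manip.get_image("scene"); cv2.imwrite("pics/e1.png",cv2.resize(d["image"][140:290,220:390,::-1],None,fx=4,fy=4))
d=manip.get_image("side"); cv2.imwrite("pics/e2.png",cv2.resize(d["image"][150:290,170:340,::-1],None,fx=4,fy=4))
for c in ["scene","side"]:
  for k in S:
    r=manip.place_of(c,"chisel_"+k)
    if r: p=np.array(r[0]["point"]); a=np.radians(-10.9); e=p-[.6102,.0627,0]; print(c,k,"rest frame",np.round([e[:2]@[np.cos(a),np.sin(a)],e[:2]@[-np.sin(a),np.cos(a)],e[2]],3),round(r[0]["score"],2))
```

```text
scene green rest frame [-0.001  0.09   0.044] 0.53
scene red rest frame [0.002 0.03  0.04 ] 0.6
scene yellow rest frame [ 0.    -0.026  0.045] 0.71
scene blue rest frame [-0.002 -0.086  0.046] 0.89
side green rest frame [0.001 0.083 0.037] 0.54
side red rest frame [-0.006  0.026  0.045] 0.67
side yellow rest frame [ 0.001 -0.027  0.044] 0.68
side blue rest frame [ 0.004 -0.091  0.042] 0.73
```

View pics/e1.png

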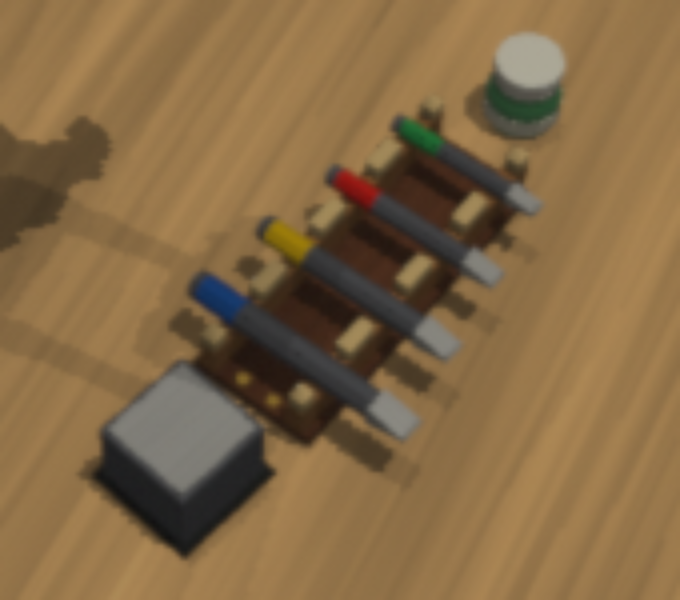

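View pics/e2.png

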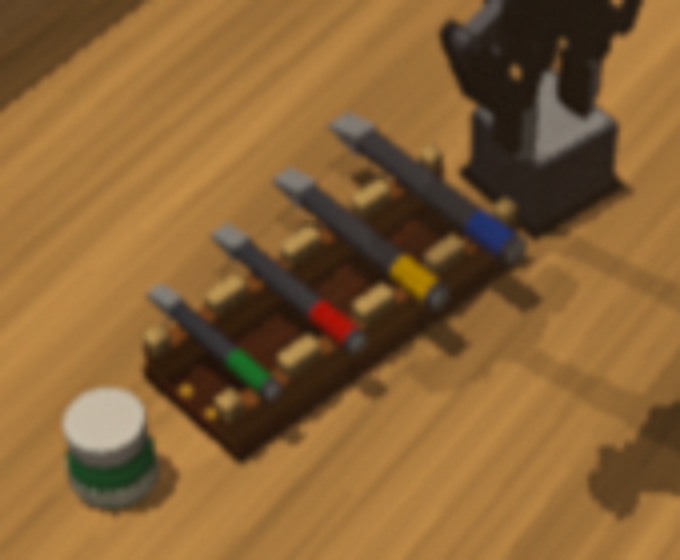

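Both views show the four chisels straight across their notches. Blue is next to the block (scene crop, about (300,355)), then yellow (360,285), red (415,225) and green (465,165) by the jar. The gripper is clear of all of them.

```bash
python3 -c "
from rig import manip
print(manip.sign_off())"
```

```text
the job is handed in; nothing more can be done
None
```

I set out all four chisels on the rest by size, blue next to the block, then yellow, red and green, and let go of each one. The final views show each straight across its notch pair and the ink jar upright. I did not re-measure the hammer or knife, but the arm stayed away from both. I handed the job in at about 35 s of the 109 s; no verdict was returned.

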